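Mount the crystal and present it on the spring-return carousel

ROBOT

A 6-joint arm with a two-finger parallel gripper is mounted at the origin on the work surface. World frame = base frame: x ahead of the robot, y to its left, z up, the work surface at z = 0. Lengths are in m, angles in rad, forces in N, time in s.
With the tool pointing down it reaches from about 0.35 to 0.975 m from the base axis. Payload 17.4 kg.
Tool frame: the origin (TCP) lies between the finger pads; the fingertips stand 14 mm ahead of it and the grasp point (between the pads) lies 5 mm behind it; z points along the fingers, y is the line along which they close (so a half turn about z gives the same grasp; the last joint's range is limited). The gripper opens to 85 mm and grips with 20 to 120 N. Pads are 22 mm wide; open, the fingers measure 114 mm over their backs; the gripper's body (76 mm by 85 mm) begins 54 mm behind the grasp point. The pads swing forward as they close: fully open they stand 13 mm farther back than shut.
Start: joints at [-1.213, 0.116, 1.442, -0, 1.584, -0.038], TCP at [0.26, -0.623, 0.208] pointing down, gripper open.
Joint ranges: [-2.83, 2.83], [-0.83, 2.19], [0.07, 2.5], [-1.14, 4.28], [0.01, 3], [-2.97, 2.97]. Speed limits (rad/s): [1.89, 1.89, 2.22, 3.14, 3.14, 3.14].

INTERFACE

Orientations are given as [roll, pitch, yaw] about the fixed x, y, z axes, in that order (R = Rz(yaw) Ry(pitch) Rx(roll)).
In Python, from bench import arm gives the robot as it stands.
- The arm moves only by the tool drive_tool, never from a script. Its argument "plan" is one flat list of numbers, 7 for each row, row after row: the shift along the tool's x, y, z in mm, then the turn, a rotation vector about the tool's x, y, z in degrees, then the closure, from -1 (fully open) to 1 (shut). In form: [x, y, z, rx, ry, rz, claw, x, y, z, rx, ry, rz, claw, ...]. A call has 1 to 20 rows; each row is the pose to reach, as a shift and turn from the pose commanded when the call began, along the tool's axes at that moment; what a row does not reach only later rows make up. A row lasts 1/12 s, in which the tool goes at most 41.7 mm and 7.16 degrees, less where a joint would pass 70% of its speed; a pose out of reach is approached as far as the arm can. A call with a gripper value outside its range is refused whole. The fingers move at their own pace and stop on an object; the grip force is fixed at half the most. Time passes only in rows, so rows that repeat a pose let the fingers close. It gives the time, the measured TCP pose, the force, the opening and the grip force at its end, in the units of the state.
- arm.observe(): the state, without advancing time (a new reading comes with each control period).
- arm.grab_frame(name): name is "scene" or "top" or "wrist"; returns (picture, depth): 480x640x3 uint8, red, green, blue; 480x640 float32, m along the optical axis (not along the pixel's ray), 0 where there is no reading.
- arm.camera_info(name): a dict with "vfov" (degrees; the focal length in pixels is half the picture's height over the tangent of half this angle, whatever the lens; pixels are square), "cx", "cy" (the principal point, pixels), "pose" (4x4, takes a point from camera to world coordinates). Camera axes: x right, y down, z forward; pixel columns grow to the right and rows downward; lengths in m; the calibration is good to about 2 mm. A picture is of the moment at which its call begins: read the wrist's pose just before it. camera_info takes no time and is no camera call; for the wrist camera it gives the pose at the moment of the call.
- arm.finish_job(): hands the job in; it is judged then, once.
The state is a dict: "clock": time; "joint_pos": joint angles; "dq": joint speeds; "joint_efforts": joint torques, N m; "tcp_pos": TCP position; "tool_rot": TCP orientation; "wrist_force": force on the tool from outside, world axes, zero at the start; "wrist_torque": the same for the moment, N m; "grip_width": finger opening in m; "gripper_force": force on a finger pad.
Only numpy, scipy, OpenCV 4.12 (cv2) and the standard library are available. Lean on these libraries where they do the work, as an engineer would, in place of code of your own. Each camera call takes 0.05 s, during which the arm holds its last target. There are 200 camera calls.

TASK

Stand the orange crystal upright in the middle of the small empty raised yellow stand on the display carousel, setting it down gently and letting go of it. Then take the carousel's upright black post and turn the carousel clockwise (seen from above) until that stand faces the red pointer, and finish while still holding the post there, with the carousel at rest: a spring swings it back when it is let go. Leave everything else on the table where it is.

Things in the scene. Friction and masses are not known exactly. Their poses are not given: they have to be found in the camera images.
- orange_crystal: Loose orange crystal to mount, standing on the table: hexagonal prism 32 mm across flats (37 across corners), 36 mm high, with a blunt tip above (54 mm in all), 60 to 120 g. Origin: centre of its flat underside, z up. Pairs of parallel flats look along its y axis and along y turned by 60 and 120 degrees about z.
- stand_top (a point): Centre of the flat top of the empty stand: a yellow disc 44 mm in diameter on a thin steel stem, fixed on the turntable 85 mm from its axis; the top is 60 mm above the white disc, 98 mm above the table. Its x axis looks outward from the turntable's axis, z up; it turns with the turntable.
- post: Upright round black post for turning the carousel, 16 mm in diameter, fixed on the white disc 115 mm from its axis, 150 degrees counter-clockwise (from above) from the empty stand. Origin: its foot, on the disc, 38 mm above the table; 97 mm high, top 135 mm above the table. Like a crank grip it spins freely about its own axis.
- turntable (a joint): Turntable angle, rad: 0 at the start (on its stop), growing clockwise seen from above, at most 2.6. A spring of about 0.2 to 0.25 N m (2 N at the post) drives it back to 0, damped by 0.25 N m s/rad. White disc 270 mm across, top 38 mm above the table, with the stand, the post and three fixed rocks (grey, white, brown, up to 46 mm high on the disc).
- carousel: Fixed dark round base under the carousel, 200 mm in diameter, 20 mm high. Origin: on the table, on the turntable's vertical axis. The empty stand starts 100 degrees counter-clockwise from its x axis.
- pointer: Fixed red pointer: a red bar with a 48 mm high upright, on a thin grey ring round the carousel's foot (300 mm across, 6 mm high). Origin: on the table, on the turntable's axis; its +x axis runs from there out through the red upright, 185 mm away. The stand faces the pointer when it lies on this +x axis. It does not turn with the turntable.
- purple_crystal: Purple hexagonal crystal point, same shape and size as the orange one; bystander, loose. Origin: centre of its underside
- green_crystal: Green hexagonal crystal point, same shape and size as the orange one; bystander, loose. Origin: centre of its underside
- smoky_crystal: Dark brown hexagonal crystal point, same shape and size as the orange one; bystander, loose. Origin: centre of its underside
- caption_block: Loose black caption block, 30 x 70 x 18 mm; bystander. Origin: centre of its underside.
- tape_roll: Loose roll of blue tape lying flat, 84 mm outer diameter, 24 mm high; bystander. Origin: centre of its underside.
- brush: Loose brush lying on the table, about 200 mm long; bystander.
- grey_ore: Loose lump of grey ore, about 66 mm wide, 50 mm high; bystander. Origin: centre of its underside.

How it is judged:
On the way, in this order (a step that is already met when the one before it is completed fails the run):
1. the orange crystal stands upright in the middle of the empty stand, let go and at rest (horizontal distance between orange_crystal and stand_top below 0.013 m and z of orange_crystal in the frame of stand_top between -0.004 and 0.004 m and angle between orange_crystal's own z axis and vertical below 0.1 rad and contact force between the fingers and orange_crystal below 0.1 N and linear speed of orange_crystal below 0.03 m/s), for 0.3 s.
2. the carousel is turned so that the stand faces the red pointer, and held by the post (horizontal distance between orange_crystal and stand_top below 0.013 m and z of orange_crystal in the frame of stand_top between -0.004 and 0.004 m and angle between orange_crystal's own z axis and vertical below 0.1 rad and contact force between the fingers and orange_crystal below 0.1 N and y of stand_top in the frame of pointer between -0.01 and 0.01 m and x of stand_top in the frame of pointer above 0.05 m and velocity of joint turntable between -0.04 and 0.04 rad/s and contact force between the fingers and post above 1 N), for 0.2 s.
At the end, for the whole second after the job is handed in: Orange crystal upright (0.1 rad) and untouched on the stand, within 13 mm of its middle; the stand within 10 mm sideways of the line from the axis to the red pointer, on that side; turntable at rest (under 0.04 rad/s); fingers still holding the black post (over 1 N) (all of step 2); the arm keeps its last pose, push and grip.
It fails at once if the orange crystal is dropped (faster than 0.45 m/s while the fingers do not touch it) (contact force between the fingers and orange_crystal below 0.05 N and linear speed of orange_crystal above 0.45 m/s).
It fails at once if another loose thing is moved by more than 20 mm (distance of any of purple_crystal, green_crystal, smoky_crystal, caption_block, tape_roll, brush, grey_ore from where it was at the start of the episode above 0.02 m).
It also fails if it takes over 64 s, if anything falls off the work surface, if the arm or the gripper's body presses on something with over 40 N, if the wrist force passes 120 N, or if a joint passes its speed limit or range.

## Working session

There is one attempt and no reset: what is moved stays moved. The work goes in short steps, Python scripts to look and compute and a tool call to move; the robot and the scene stay as the last step left them, time stands still between calls to the robot, and variables do not carry over. Pictures are saved under pics/ and viewed, at most 10 in all, crops included, and the job is handed in when it is done.

Besides the shell and the picture viewer there is one more tool, called after "Call:" as name(argument=value, ...) on one line, values as JSON. drive_tool: Moves the arm, as the interface text tells. Its arguments: {"type":"object","properties":{"plan":{"type":"array","items":{"type":"number"}}},"required":["plan"]}

```bash
mkdir -p pics; python3 - <<'E'
from bench import arm
import cv2,numpy as np
for n in ["top","scene"]:
    im,d=arm.grab_frame(n); np.savez(f"pics/{n}0.npz",im=im,d=d,**{k:np.array(v) for k,v in arm.camera_info(n).items()})
    cv2.imwrite(f"pics/{n}0.png",im[:,:,::-1]); print(n,arm.camera_info(n))
print(arm.observe())
E
```

```text
top {'vfov': 54.05847663582093, 'cx': 317.26225874757966, 'cy': 241.73403770654699, 'pose': array([[ 4.23059567e-02, -9.78842038e-01,  2.00196083e-01,
         2.52602754e-01],
       [-9.99104640e-01, -4.15184510e-02,  8.13238957e-03,
         9.45752047e-03],
       [ 3.51506468e-04, -2.00360884e-01, -9.79722100e-01,
         1.44988267e+00],
       [ 0.00000000e+00,  0.00000000e+00,  0.00000000e+00,
         1.00000000e+00]])}
scene {'vfov': 50.91563748313809, 'cx': 324.7842148054563, 'cy': 242.23315827975682, 'pose': array([[-0.7389716 ,  0.5026514 , -0.44862294,  1.08894318],
       [ 0.67338675,  0.52957978, -0.51584449,  0.63703775],
       [-0.02170832, -0.68329117, -0.72982321,  0.96844375],
       [ 0.        ,  0.        ,  0.        ,  1.        ]])}
{'clock': 0.1, 'joint_pos': array([-1.21279046e+00,  1.16463639e-01,  1.44220466e+00, -2.07818964e-05,
        1.58398960e+00, -3.77935418e-02]), 'dq': array([ 0.00035136, -0.00096672, -0.00346723,  0.00037576,  0.00041035,
        0.00073722]), 'joint_efforts': array([ 1.46935123e-03, -7.33667135e+01, -6.33789468e+01, -1.22593328e-04,
        5.26924894e-03,  4.73430941e-05]), 'tcp_pos': array([ 0.26016557, -0.62263818,  0.20701488]), 'tool_rot': array([-3.14052739e+00, -1.94841370e-05,  3.95799134e-01]), 'wrist_force': array([0.17841911, 0.32785683, 0.54763979]), 'wrist_torque': array([-0.0263205 ,  0.04569191,  0.01746511]), 'gripper_force': 0.0, 'grip_width': 0.08555711245795773}
```

View pics/top0.png

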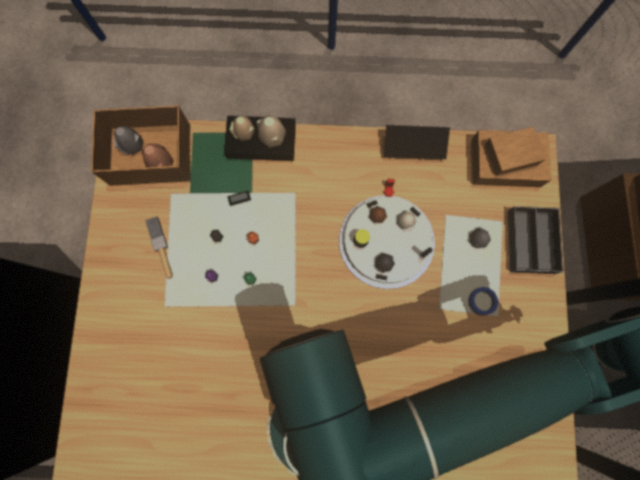

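View pics/scene0.png

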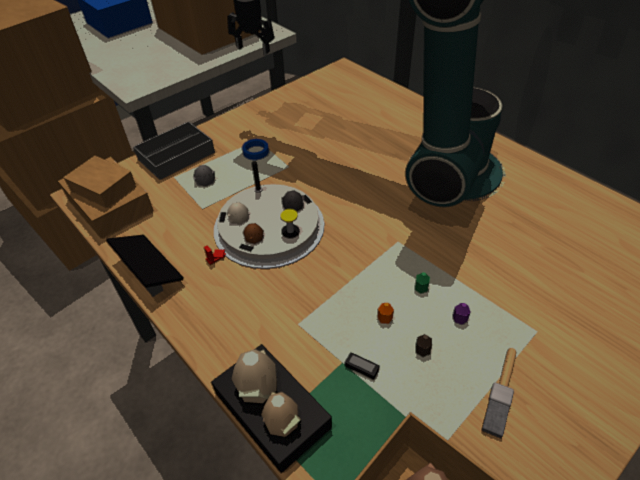

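Top view: orange crystal at (253,238), yellow stand (362,237), post leaning out to about (425,252), red pointer (389,187). The scene view agrees: orange (385,313), stand (289,217), post (256,177), pointer (212,255).

```bash
cat > h.py <<'E'
import numpy as np,cv2
from scipy.optimize import least_squares
def load(f):
    z=np.load(f); return {k:z[k] for k in z.files}
def cloud(c):
    f=240/np.tan(np.radians(c['vfov'])/2); v,u=np.mgrid[:480,:640]; d=c['d']
    p=np.stack([(u-c['cx'])/f*d,(v-c['cy'])/f*d,d],-1)
    w=p@c['pose'][:3,:3].T+c['pose'][:3,3]; w[d==0]=np.nan; return w
def ray(c,u,v,z):
    f=240/np.tan(np.radians(c['vfov'])/2)
    r=c['pose'][:3,:3]@np.array([(u-c['cx'])/f,(v-c['cy'])/f,1]); o=c['pose'][:3,3]
    return o+r*(z-o[2])/r[2]
def mask(im,h0,h1,s=110,v=60):
    h=cv2.cvtColor(im,cv2.COLOR_RGB2HSV); 
    m=(h[...,1]>=s)&(h[...,2]>=v); H=h[...,0].astype(int)
    return m&((H>=h0)&(H<=h1) if h0<=h1 else (H>=h0)|(H<=h1))
def blob(m,box):
    b=np.zeros_like(m); u0,u1,v0,v1=box; b[v0:v1,u0:u1]=m[v0:v1,u0:u1]
    n,l,s,ce=cv2.connectedComponentsWithStats(b.astype(np.uint8)); i=1+np.argmax(s[1:,4]); return l==i,s[i],ce[i]
def circ(p):
    A=np.c_[2*p,np.ones(len(p))]; s=np.linalg.lstsq(A,(p**2).sum(1),rcond=None)[0]
    return s[:2],np.sqrt(s[2]+s[:2]@s[:2])
E
cat > m.py <<'E'
from h import *
for n,B in [("top",dict(o=(235,270,220,255),y=(345,380,225,255),r=(378,400,175,200))),("scene",dict(o=(370,400,295,330),y=(275,305,205,225),r=(200,228,242,268)))]:
    c=load(f"pics/{n}0.npz"); w=cloud(c)
    for k,h in dict(o=(3,16),y=(22,35),r=(172,4)).items():
        m,s,ce=blob(mask(c['im'],*h),B[k]); zz=w[m]
        print(n,k,s,ce.round(1),"z rng",np.nanpercentile(zz,[5,50,95],axis=0).round(3).tolist(), "ray",ray(c,*ce,dict(o=.03,y=.098,r=.03)[k]).round(4))
    near=np.hypot(w[...,0]-.69,w[...,1]+.16)<.2
    tab=np.nanmedian(w[...,2][np.hypot(w[...,0]-.62,w[...,1]-.05)<.03]); print("table z",tab)
    m=near&(abs(w[...,2]-.038)<.008)
    m=cv2.morphologyEx(m.astype(np.uint8),cv2.MORPH_OPEN,np.ones((3,3)))
    ct=max(cv2.findContours(m,cv2.RETR_EXTERNAL,cv2.CHAIN_APPROX_NONE)[0],key=len)[:,0]
    hull=cv2.convexHull(ct)[:,0]
    p=np.array([ray(c,u,v,.038)[:2] for u,v in hull]); print("disc",circ(p), circ(np.array([ray(c,u,v,.038)[:2] for u,v in ct])))
    hi=near&(w[...,2]>.1)
    print("high pts",np.c_[w[hi],np.argwhere(hi)[:,::-1]].round(3)[:40].tolist())
E
python3 m.py
```

```text
top o [247 232  11  11  94] [252.3 237.1] z rng [[0.535, 0.208, 0.024], [0.546, 0.22, 0.043], [0.559, 0.234, 0.055]] ray [0.5487 0.2222 0.03  ]
top y [355 230  14  15 170] [361.5 236.7] z rng [[0.534, -0.125, 0.042], [0.551, -0.11, 0.098], [0.567, -0.093, 0.103]] ray [ 0.5496 -0.1086  0.098 ]
top r [385 186   8  10  64] [388.4 190.7] z rng [[0.708, -0.207, 0.004], [0.721, -0.198, 0.011], [0.737, -0.188, 0.017]] ray [ 0.7161 -0.1957  0.03  ]
table z -0.0003134148806378523
disc (array([ 0.58560882, -0.18978186]), np.float64(0.11955652174617039)) (array([ 0.58913615, -0.18745888]), np.float64(0.11293561288401031))
high pts [[0.572, -0.112, 0.102, 363.0, 229.0], [0.572, -0.115, 0.101, 364.0, 229.0], [0.569, -0.115, 0.1, 364.0, 230.0], [0.565, -0.095, 0.103, 357.0, 231.0], [0.566, -0.104, 0.1, 360.0, 231.0], [0.566, -0.106, 0.101, 361.0, 231.0], [0.566, -0.109, 0.102, 362.0, 231.0], [0.566, -0.118, 0.101, 365.0, 231.0], [0.566, -0.124, 0.102, 367.0, 231.0], [0.563, -0.101, 0.101, 359.0, 232.0], [0.564, -0.121, 0.101, 366.0, 232.0], [0.557, -0.104, 0.1, 360.0, 234.0], [0.557, -0.11, 0.101,
[... 1482 characters left out ...]
-0.00025069805676147805
disc (array([ 0.58851583, -0.18528753]), np.float64(0.12210049354573155)) (array([ 0.59824196, -0.18774876]), np.float64(0.11201931796639143))
high pts [[0.544, -0.123, 0.101, 289.0, 209.0], [0.556, -0.124, 0.101, 285.0, 211.0], [0.551, -0.119, 0.101, 288.0, 211.0], [0.546, -0.105, 0.101, 293.0, 213.0], [0.579, -0.116, 0.101, 280.0, 217.0], [0.568, -0.106, 0.101, 286.0, 217.0], [0.558, -0.098, 0.1, 291.0, 217.0], [0.557, -0.096, 0.101, 292.0, 217.0], [0.555, -0.094, 0.1, 293.0, 217.0], [0.549, -0.089, 0.1, 296.0, 217.0], [0.559, -0.093, 0.101, 292.0, 218.0], [0.557, -0.091, 0.1, 293.0, 218.0], [0.578, -0.105, 0.102, 283.0, 219.0], [0.582, -0.104, 0.102, 282.0, 220.0]]
```

```bash
cat > g.py <<'E'
from bench import arm
from scipy.spatial.transform import Rotation as R
import numpy as np
def tf():
    s=arm.observe(); return np.array(s['tcp_pos']),R.from_euler('xyz',s['tool_rot'])
def to(x,y,z,yaw):
    p,r=tf(); g=R.from_euler('xyz',[np.pi,0,yaw])
    d=r.inv().apply(np.array([x,y,z])-p)*1000; rv=np.degrees((r.inv()*g).as_rotvec())
    print("shift",d.round(1),"rot",rv.round(2)); return d,rv
E
python3 - <<'E'
from g import *
p,r=tf(); T=arm.camera_info("wrist"); P=T['pose']
print(T['vfov'],T['cx'],T['cy'],r.inv().apply(P[:3,3]-p).round(4)); print((r.as_matrix().T@P[:3,:3]).round(3))
to(.53,-.18,.36,0.0)
E
```

```text
58.38083974589512 321.1082023853506 238.25698482721617 [ 0.0716  0.0004 -0.1665]
[[ 0.001 -0.96  -0.281]
 [ 1.     0.001  0.001]
 [-0.    -0.281  0.96 ]]
shift [ 419.6 -304.5 -152.7] rot [-6.000e-02  1.000e-02  2.268e+01]
```

Call:
drive_tool(plan=[0,0,-60,0,0,0,-1,40,-20,-100,0,0,3,-1,80,-43,-140,0,0,7,-1,120,-65,-153,0,0,11,-1,155,-85,-153,0,0,15,-1,190,-104,-153,0,0,19,-1,225,-123,-153,0,0,22.7,-1,260,-142,-153,0,0,22.7,-1,295,-161,-153,0,0,22.7,-1,330,-180,-153,0,0,22.7,-1,365,-198,-153,0,0,22.7,-1,400,-217,-153,0,0,22.7,-1,435,-236,-153,0,0,22.7,-1,470,-253,-153,0,0,22.7,-1,490,-263,-153,0,0,22.7,-1,503,-270,-153,0,0,22.7,-1,503,-270,-153,0,0,22.7,-1,503,-270,-153,0,0,22.7,-1,503,-270,-153,0,0,22.7,-1])

```text
clock: 1.68
tcp_pos: [0.62, -0.1801, 0.3604]
tool_rot: [3.142, 0.001, -0.0]
wrist_force: [-0.3, -0.4, -0.2]
grip_width: 0.0852
gripper_force: 0.0
```

```bash
python3 - <<'E'
from g import *; import cv2
i=arm.camera_info("wrist"); im,d=arm.grab_frame("wrist"); np.savez("pics/w1.npz",im=im,d=d,**{k:np.array(v) for k,v in i.items()}); cv2.imwrite("pics/w1.png",im[:,:,::-1])
s=arm.observe(); print(s['clock'],s['tcp_pos'],s['tool_rot'],s['wrist_force'])
to(.58,.225,.30,0)
E
```

```text
1.7333 [ 0.6198002  -0.18045306  0.36068665] [ 3.14142484e+00  1.72823936e-04 -1.05548260e-03] [-0.11480442 -0.76133528  0.66131247]
shift [ -40.2 -405.4   60.6] rot [ 0.01  0.01 -0.06]
```

View pics/w1.png

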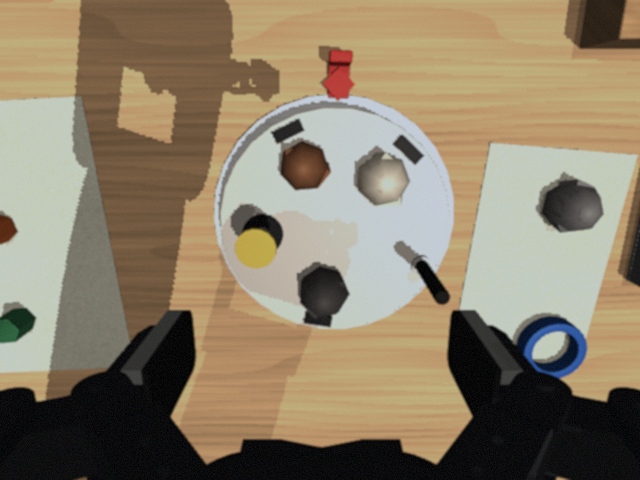

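Wrist view: white disc centred near (335,212), yellow stand at (256,248), post from about (420,262) to its top at (441,297), red pointer at (340,75). Now I'll measure these and go to look at the orange crystal.

```bash
cat > m2.py <<'E'
from h import *
c=load("pics/w1.npz"); w=cloud(c); im=c['im']
m,s,ce=blob(mask(im,20,35),(225,285,220,280)); print("y",s,ce)
cn=max(cv2.findContours(m.astype(np.uint8),0,1)[0],key=len)[:,0]
print("stand",ray(c,*ce,.098),circ(np.array([ray(c,u,v,.098)[:2] for u,v in cn])),np.nanmedian(w[m],0))
m,s,ce=blob(mask(im,172,4),(310,370,40,110)); print("r",s,ce)
z=w[...,2]; print("red pts z",np.nanpercentile(z[m],[2,50,98]))
for lo,hi in[(0,.02),(.04,.06)]:
    q=m&(z>lo)&(z<hi); vv,uu=np.nonzero(q); print(lo,q.sum(),w[q].mean(0) if q.any() else 0)
near=np.hypot(w[...,0]-.588,w[...,1]+.188)<.165
m=near&(z>.028)&(z<.2); m=cv2.morphologyEx(m.astype(np.uint8),cv2.MORPH_OPEN,np.ones((5,5)))
ct=max(cv2.findContours(m,0,cv2.CHAIN_APPROX_NONE)[0],key=len)[:,0]
p=np.array([ray(c,u,v,.038)[:2] for u,v in ct])
for _ in range(4):
    o,r=circ(p); e=abs(np.hypot(*(p-o).T)-r); p=p[e<max(.003,1.0*np.median(e))]
print("disc",o,r,len(p))
b=near&(im.max(-1)<70); u0=np.zeros_like(b); u0[235:310,400:455]=1; b&=u0
vv,uu=np.nonzero(b); print("post px",uu.min(),uu.max(),vv.min(),vv.max(),"zmax",np.nanpercentile(z[b],[5,50,95]))
q=b&(z>.125); print("top",q.sum(),w[q].mean(0), np.argwhere(q).mean(0)[::-1]); 
r=cv2.minAreaRect(np.c_[uu,vv].astype(np.float32)); print(r,cv2.boxPoints(r))
m,s,ce=blob(mask(im,3,16,130),(0,30,205,250)); print("o",s)
E
python3 m2.py
```

```text
y [ 235  228   42   40 1303] [255.50115119 247.35149655]
stand [ 0.55600183 -0.11194275  0.098     ] (array([ 0.55569283, -0.11195215]), np.float64(0.0213631845208172)) [ 0.55611875 -0.11183502  0.0981345 ]
r [ 324   50   30   50 1025] [338.74634146  73.92      ]
red pts z [0.00728482 0.01265105 0.04946136]
0 709 [ 0.72528552 -0.19979646  0.01157069]
0.04 275 [ 0.74700812 -0.20039232  0.04792842]
disc [ 0.56287136 -0.19671731] 0.13355658630725073 414
post px 415 448 260 303 zmax [0.05028841 0.10780485 0.13586953]
top 200 [ 0.51775364 -0.29920963  0.13332575] [440.52  294.885]
((431.2447814941406, 281.68011474609375), (49.066131591796875, 13.840397834777832), 54.782405853271484) [[411.4434  265.62814]
 [422.75058 257.64664]
 [451.04617 297.7321 ]
 [439.73898 305.7136 ]]
o [  0 216  16  27 314]
```

Call:
drive_tool(plan=[-2,-20,5,0,0,0,-1,-6,-50,10,0,0,0,-1,-10,-85,15,0,0,0,-1,-14,-120,20,0,0,0,-1,-18,-155,25,0,0,0,-1,-22,-190,30,0,0,0,-1,-26,-225,35,0,0,0,-1,-30,-260,40,0,0,0,-1,-33,-295,45,0,0,0,-1,-36,-330,50,0,0,0,-1,-38,-365,55,0,0,0,-1,-40,-390,60,0,0,0,-1,-40,-405,60,0,0,0,-1,-40,-405,60,0,0,0,-1,-40,-405,60,0,0,0,-1,-40,-405,60,0,0,0,-1])

```text
clock: 3.07
tcp_pos: [0.5808, 0.2238, 0.3012]
tool_rot: [3.141, -0.001, -0.002]
wrist_force: [-0.1, -0.1, -0.0]
grip_width: 0.0856
gripper_force: 0.0
```

```bash
python3 - <<'E'
from g import *; import cv2
i=arm.camera_info("wrist"); im,d=arm.grab_frame("wrist"); np.savez("pics/w2.npz",im=im,d=d,**{k:np.array(v) for k,v in i.items()}); cv2.imwrite("pics/w2.png",im[:,:,::-1])
s=arm.observe(); print(s['clock'],s['tcp_pos'],s['tool_rot'])
E
```

```text
3.1167 [0.58079008 0.22373801 0.3011958 ] [ 3.14146801e+00 -5.93547979e-04 -1.98026456e-03]
```

View pics/w2.png

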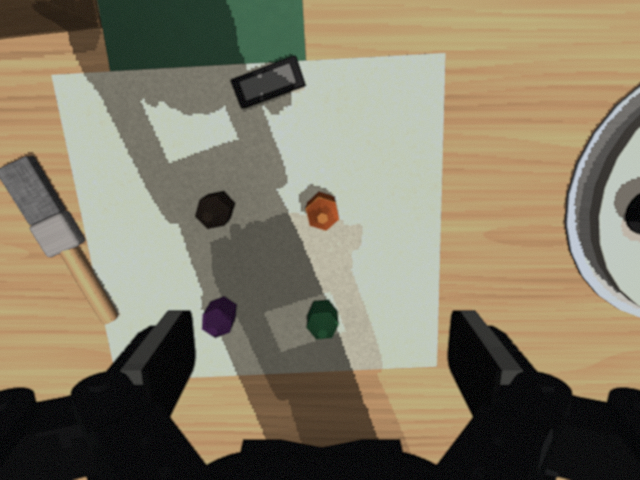

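The orange crystal is at (322,212), green at (322,320), smoky at (216,210), and the block is further up at (268,82). Next I need its position and flat directions.

```bash
cat > m3.py <<'E'
from h import *
import sys
c=load(sys.argv[1]); w=cloud(c); im=c['im']; bx=tuple(map(int,sys.argv[2].split(',')))
m,s,ce=blob(mask(im,2,17,130,50),bx); print(s,ce); z=w[...,2]
print("z",np.nanpercentile(z[m],[2,25,50,75,98]))
q=m&(z>.050); print("tip",q.sum(),np.nanmean(w[q],0))
q=m&(z>.034); print("upper",q.sum(),np.nanmean(w[q],0)); 
u8=q.astype(np.uint8); ct=max(cv2.findContours(u8,0,cv2.CHAIN_APPROX_NONE)[0],key=len)
p=np.array([ray(c,u,v,.036)[:2] for u,v in cv2.convexHull(ct)[:,0]])
ctr=np.array(cv2.minEnclosingCircle(p.astype(np.float32))[0]); print("enc",ctr,cv2.minEnclosingCircle(p.astype(np.float32))[1])
# support widths by direction
for a in range(0,180,5):
    n=np.array([np.cos(np.radians(a)),np.sin(np.radians(a))]); t=p@n; print(a,round((t.max()-t.min())*1000,1),round((t.max()+t.min())/2,4),end=' | ')
x,y,ww,hh=s[:4]; crop=im[y-15:y+hh+15,x-15:x+ww+15]; cv2.imwrite(sys.argv[3],cv2.resize(crop,None,fx=8,fy=8,interpolation=cv2.INTER_CUBIC)[:600,:800,::-1])
E
python3 m3.py pics/w2.npz 295,350,180,245 pics/oc.png
```

```text
[306 192  32  38 886] [321.75733634 210.99548533]
z [0.0117091  0.03812545 0.0427788  0.04865132 0.05478715]
tip 180 [0.55289313 0.22195448 0.05303491]
upper 755 [0.55518271 0.22231046 0.04492294]
enc [0.55309987 0.22232097] 0.017467286437749863
0 33.7 0.5531 | 5 34.3 0.5704 | 10 34.7 0.5833 | 15 34.7 0.5918 | 20 34.5 0.5958 | 25 34.1 0.5952 | 30 33.3 0.5902 | 35 32.4 0.5806 | 40 31.5 0.5664 | 45 31.6 0.548 | 50 32.6 0.5256 | 55 33.4 0.4992 | 60 34.0 0.4691 | 65 34.3 0.4353 | 70 34.3 0.3982 | 75 34.1 0.3581 | 80 33.6 0.3153 | 85 32.9 0.2701 | 90 31.9 0.2228 | 95 31.5 0.1737 | 100 30.8 0.1231 | 105 30.5 0.0715 | 110 31.4 0.0197 | 115 32.2 -0.0322 | 120 33.0 -0.0839 | 125 33.5 -0.1351 | 130 33.8 -0.1852 | 135 33.9 -0.2339 | 140 33.8 -0.2807 | 145 33.4 -0.3254 | 150 32.8 -0.3676 | 155 32.1 -0.4072 | 160 31.4 -0.4437 | 165 31.8 -0.4766 | 170 32.7 -0.506 | 175 33.3 -0.5316 |
```

View pics/oc.png

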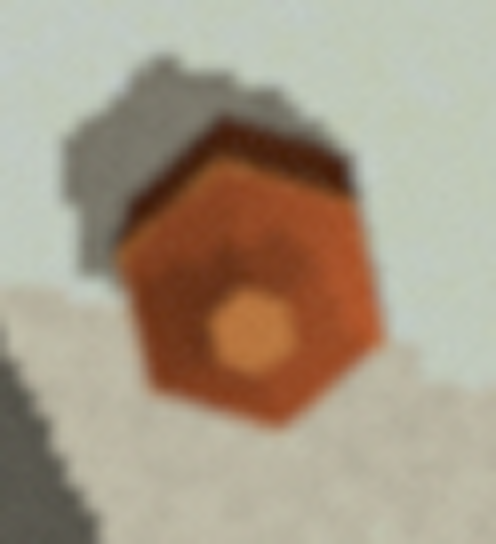

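The crop shows the flats clearly: normals at about 43, 103 and 163° in world. I'll grasp at yaw 12.5°, with the centre at (0.553, 0.222).

```bash
python3 -c "
from g import *
to(.553,.222,.09,.218);to(.553,.222,.02,.218)"
```

```text
shift [-27.9   1.8 211.2] rot [ 1.00e-02 -3.00e-02 -1.26e+01]
shift [-28.    1.8 281.2] rot [ 1.00e-02 -3.00e-02 -1.26e+01]
```

Call:
drive_tool(plan=[-6,0,15,0,0,-3,-1,-14,1,40,0,0,-6,-1,-21,1,70,0,0,-9.5,-1,-26,2,105,0,0,-12.6,-1,-28,2,140,0,0,-12.6,-1,-28,2,170,0,0,-12.6,-1,-28,2,195,0,0,-12.6,-1,-28,2,215,0,0,-12.6,-1,-28,2,232,0,0,-12.6,-1,-28,2,247,0,0,-12.6,-1,-28,2,260,0,0,-12.6,-1,-28,2,270,0,0,-12.6,-1,-28,2,277,0,0,-12.6,-1,-28,2,281,0,0,-12.6,-1,-28,2,281,0,0,-12.6,-1,-28,2,281,0,0,-12.6,-1])

```text
clock: 4.45
tcp_pos: [0.5527, 0.2233, 0.0202]
tool_rot: [-3.142, -0.0, 0.219]
wrist_force: [0.6, 0.8, -0.5]
grip_width: 0.0854
gripper_force: 0.0
```

Call:
drive_tool(plan=[0,0,0,0,0,0,-0.5,0,0,0,0,0,0,0,0,0,0,0,0,0,0.3,0,0,0,0,0,0,1,0,0,0,0,0,0,1,0,0,0,0,0,0,1,0,0,0,0,0,0,1,0,0,0,0,0,0,1,0,0,0,0,0,0,1,0,0,0,0,0,0,1])

```text
clock: 5.28
tcp_pos: [0.5527, 0.2232, 0.02]
tool_rot: [3.142, -0.001, 0.219]
wrist_force: [0.6, -0.9, 4.6]
grip_width: 0.0194
gripper_force: 50.1
```

Opening reads 19 mm where 32 mm was expected, so I'll look before lifting.

```bash
python3 - <<'E'
from g import *; import cv2
from h import ray
out=[]
for n,b in [("wrist",None),("scene",(385,313,45))]:
    i=arm.camera_info(n); im,d=arm.grab_frame(n); np.savez(f"pics/{n}3.npz",im=im,d=d,**{k:np.array(v) for k,v in i.items()})
    if b: u,v,k=b; im=cv2.resize(im[v-k:v+k,u-k:u+k],(480,480),interpolation=cv2.INTER_CUBIC)
    else: im=im[:, 160:480]
    out.append(im)
cv2.imwrite("pics/c3.png",np.hstack(out)[:,:,::-1])
print(arm.observe()['grip_width'],arm.observe()['gripper_force'])
E
```

```text
0.019635621388603336 50.05765059264377
```

View pics/c3.png

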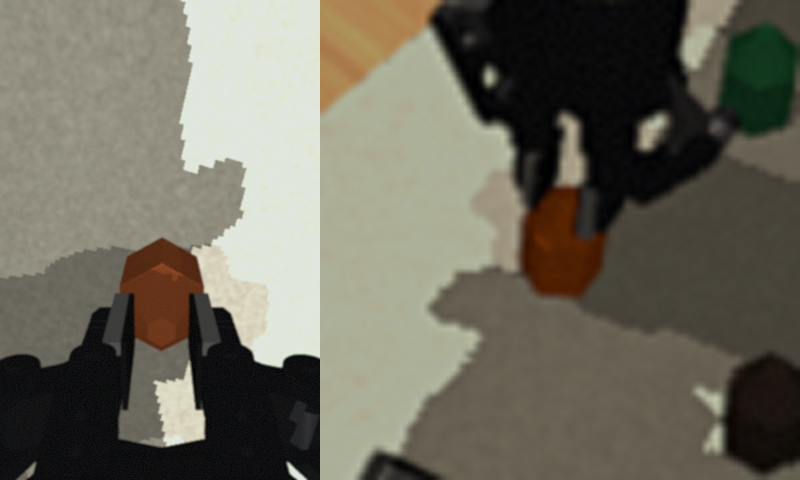

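```bash
python3 - <<'E'
from h import *
for n,b in [("wrist3",(260,400,220,360)),("scene3",(365,410,290,335))]:
    c=load(f"pics/{n}.npz"); w=cloud(c); z=w[...,2]
    m,s,ce=blob(mask(c['im'],2,17,130,40),b); print(n,s,"z pct",np.nanpercentile(z[m],[1,10,25,50,75,90,99]).round(4))
    for lo in np.arange(0,.07,.006):
        q=m&(z>lo)&(z<=lo+.006)
        if q.sum()>5: print(round(lo,3),q.sum(),w[q].mean(0).round(4),np.ptp(w[q],0).round(3))
    k=(c['im'].max(-1)<75)&(np.hypot(w[...,0]-.553,w[...,1]-.223)<.05)&(z<.09); vv,uu=np.nonzero(k)
    print("fingers zmin",np.nanpercentile(z[k],[1,5,20]) , w[k][np.argsort(z[k])[:400:40]].round(3).tolist())
E
```

```text
wrist3 [ 280  239   83  112 6241] z pct [0.004  0.0157 0.0312 0.0414 0.0491 0.0537 0.055 ]
0.0 156 [0.5658 0.2265 0.0043] [0.012 0.029 0.005]
0.006 279 [0.5661 0.2256 0.0091] [0.012 0.03  0.006]
0.012 306 [0.566  0.2259 0.015 ] [0.012 0.03  0.006]
0.018 347 [0.5659 0.2258 0.0211] [0.012 0.03  0.006]
0.024 375 [0.566  0.2257 0.0271] [0.013 0.03  0.006]
0.03 494 [0.5656 0.2259 0.0334] [0.035 0.03  0.006]
0.036 1249 [0.5629 0.225  0.0388] [0.035 0.03  0.006]
0.042 1186 [0.5588 0.2239 0.0453] [0.026 0.023 0.006]
0.048 1359 [0.5552 0.2233 0.0511] [0.02  0.022 0.006]
0.054 466 [0.5528 0.2227 0.0545] [0.011 0.012 0.002]
fingers zmin [0.04641019 0.051512   0.06064728] [[0.52, 0.251, 0.0], [0.544, 0.231, 0.045], [0.557, 0.234, 0.047], [0.551, 0.232, 0.048], [0.559, 0.214, 0.049], [0.566, 0.215, 0.049], [0.543, 0.23, 0.05], [0.561, 0.236, 0.051], [0.556, 0.244, 0.051], [0.555, 0.242, 0.052]]
scene3 [378 303  16  21 233] z pct [0.0008 0.0086 0.0181 0.0331 0.0434 0.0509 0.0719]
0.0 11 [0.5626 0.2323 0.0029] [0.03  0.022 0.005]
0.006 23 [0.563  0.2331 0.0088] [0.027 0.025 0.006]
0.012 23 [0.5658 0.2308 0.0153] [0.028 0.026 0.006]
0.018 20 [0.5647 0.231  0.0204] [0.028 0.025 0.005]
0.024 28 [0.5647 0.231  0.0266] [0.028 0.029 0.006]
0.03 30 [0.565  0.2291 0.0334] [0.026 0.028 0.006]
0.036 33 [0.5652 0.229  0.0385] [0.02  0.026 0.006]
0.042 26 [0.5634 0.2241 0.0449] [0.017 0.023 0.006]
0.048 32 [0.5588 0.2248 0.0512] [0.02  0.03  0.005]
fingers zmin [-0.00356414 -0.00221839 -0.00041415] [[0.541, 0.235, -0.006], [0.547, 0.255, -0.002], [0.508, 0.22, -0.001], [0.521, 0.232, -0.0], [0.522, 0.236, 0.001], [0.526, 0.248, 0.001], [0.54, 0.27, 0.002], [0.553, 0.239, 0.006], [0.572, 0.223, 0.028], [0.565, 0.236, 0.05]]
```

```bash
python3 - <<'E'
from h import *
from scipy.spatial.transform import Rotation as R
for f,p,yaw in [("w1",(.6198,-.1805,.3607),0),("w2",(.5808,.2237,.3012),-.002),("wrist3",(.5527,.2232,.02),.219)]:
    c=load(f"pics/{f}.npz"); w=cloud(c); t=(w-np.array(p))@R.from_euler('xyz',[np.pi,0,yaw]).as_matrix()
    k=(c['d']>0)&(c['d']<.26)&(c['im'].max(-1)<110); k[:250]&=(f=="wrist3"); q=t[k]; q=q[(abs(q[:,1])<.06)&(abs(q[:,0])<.03)&(q[:,2]<.012 if f!="wrist3" else q[:,2]<.0)]
    print(f,len(q),"tool z pct",np.percentile(q[:,2],[50,90,97,99,99.8]).round(4)); i=np.argsort(-q[:,2])[:200:25]; print(q[i].round(3).tolist())
    print(" camera in tool",((c['pose'][:3,3]-np.array(p))@R.from_euler('xyz',[np.pi,0,yaw]).as_matrix()).round(4))
E
python3 -c "
from bench import arm;s=arm.observe();print(s['joint_pos'],s['wrist_force'])"
```

```text
w1 44043 tool z pct [-0.0914 -0.0572 -0.0456 -0.041  -0.0381]
[[-0.008, 0.043, -0.036], [0.004, 0.043, -0.037], [0.003, -0.043, -0.038], [0.005, 0.043, -0.038], [0.005, 0.043, -0.038], [-0.007, 0.043, -0.038], [0.004, -0.043, -0.039], [-0.002, -0.042, -0.039]]
 camera in tool [ 0.0721 -0.     -0.1661]
w2 44098 tool z pct [-0.0918 -0.0574 -0.0459 -0.0414 -0.0385]
[[-0.008, 0.043, -0.036], [0.006, 0.043, -0.038], [0.001, 0.044, -0.038], [0.006, 0.043, -0.038], [-0.003, -0.042, -0.039], [-0.002, 0.043, -0.039], [-0.008, 0.043, -0.039], [-0.001, 0.043, -0.039]]
 camera in tool [ 0.0716  0.0002 -0.1665]
wrist3 64807 tool z pct [-0.0892 -0.0433 -0.0206 -0.0106 -0.0023]
[[0.011, 0.013, -0.0], [0.011, -0.012, -0.001], [0.013, -0.009, -0.001], [0.015, -0.004, -0.001], [0.017, -0.002, -0.002], [0.016, 0.004, -0.002], [0.011, -0.012, -0.003], [0.015, 0.005, -0.003]]
 camera in tool [ 0.0716  0.0003 -0.1665]
[ 3.41207784e-01  6.03479074e-02  1.81404713e+00 -1.22291890e-04
  1.26663235e+00  1.69254331e+00] [ 0.84229502 -1.53678879  4.88773572]
```

The depth data show the real fingertips about 39 mm further back than the stated TCP frame puts them. They were pinching the cone; the crystal is upright and hasn't moved. I'll open, go 38 mm lower (TCP z −0.018, tips about 10 mm above the table) and grasp again.

Call:
drive_tool(plan=[0,0,0,0,0,0,0,0,0,0,0,0,0,-1,0,0,0,0,0,0,-1,0,0,0,0,0,0,-1,0,0,0,0,0,0,-1,0,0,0,0,0,0,-1,0,-0.5,4,0,0,0,-1,0,1,10,0,0,0,-1,0,1,18,0,0,0,-1,0,1,26,0,0,0,-1,0,1,32,0,0,0,-1,0,1,36,0,0,0,-1,0,1,38,0,0,0,-1,0,1,38,0,0,0,-1,0,1,38,0,0,0,-1])

```text
clock: 6.63
tcp_pos: [0.5527, 0.2223, -0.0182]
tool_rot: [-3.142, -0.0, 0.22]
wrist_force: [-0.8, -0.8, -0.8]
grip_width: 0.0855
gripper_force: 0.0
```

Call:
drive_tool(plan=[0,0,0,0,0,0,-0.5,0,0,0,0,0,0,0,0,0,0,0,0,0,0.1,0,0,0,0,0,0,0.3,0,0,0,0,0,0,1,0,0,0,0,0,0,1,0,0,0,0,0,0,1,0,0,0,0,0,0,1,0,0,0,0,0,0,1,0,0,0,0,0,0,1])

```text
clock: 7.47
tcp_pos: [0.5528, 0.2224, -0.018]
tool_rot: [-3.141, -0.0, 0.22]
wrist_force: [-1.5, 1.0, 5.1]
grip_width: 0.0314
gripper_force: 59.8
```

Call:
drive_tool(plan=[0,0,-4,0,0,0,1,0,0,-12,0,0,0,1,0,0,-24,0,0,0,1,0,0,-40,0,0,0,1,0,0,-60,0,0,0,1,0,0,-82,0,0,0,1,-2,10,-105,0,0,0,1,-5,25,-125,0,0,0,1,-10,48,-140,0,0,0,1,-16,75,-150,0,0,0,1,-22,104,-150,0,0,0,1,-28,133,-150,0,0,0,1,-35,162,-150,0,0,0,1,-41,191,-150,0,0,0,1,-47,220,-150,0,0,0,1,-53,249,-150,0,0,0,1,-59,277,-150,0,0,0,1,-64,300,-150,0,0,0,1,-68,317,-150,0,0,0,1,-70,326,-150,0,0,0,1])

```text
clock: 9.13
tcp_pos: [0.5551, -0.1131, 0.1327]
tool_rot: [3.141, -0.001, 0.218]
wrist_force: [0.0, 1.2, -0.5]
grip_width: 0.0317
gripper_force: 59.5
```

Call:
drive_tool(plan=[0,0,0,0,0,0,1,0,0,0,0,0,0,1,0,0,0,0,0,0,1])

```text
clock: 9.38
tcp_pos: [0.5553, -0.1103, 0.132]
tool_rot: [-3.141, -0.0, 0.22]
wrist_force: [-0.7, 0.1, -0.4]
grip_width: 0.0317
gripper_force: 59.5
```

```bash
cat > m4.py <<'E'
import sys; from g import *; from h import *
tag=sys.argv[1]; tiles=[]
for n,b in [("wrist",(250,400,200,400)),("scene",(255,325,150,250))]:
    i=arm.camera_info(n); p,r=tf(); im,d=arm.grab_frame(n); np.savez(f"pics/{n}{tag}.npz",im=im,d=d,**{k:np.array(v) for k,v in i.items()})
    c=load(f"pics/{n}{tag}.npz"); w=cloud(c); z=w[...,2]
    m,s,ce=blob(mask(im,2,17,130,40),b); print(n,s); zt=np.nanpercentile(z[m],97)
    for lo,hi in [(0,.003),(.006,.012),(.012,.018),(.018,.022),(.024,.05)]:
        q=m&(z<=zt-lo)&(z>zt-hi)
        if q.sum()>5: print("  below top",lo,q.sum(),w[q].mean(0).round(4),np.ptp(w[q],0).round(3))
    my=mask(im,20,35)&(abs(z-.098)<.006); print("  yellow",my.sum(),np.nanpercentile(w[my],[1,50,99],axis=0).round(4).tolist() if my.sum()>5 else '')
    u,v,k=(320,300,120) if n=="wrist" else (290,205,50)
    tiles.append(cv2.resize(im[v-k:v+k,u-k:u+k],(400,400),interpolation=cv2.INTER_CUBIC))
cv2.imwrite(f"pics/c{tag}.png",np.hstack(tiles)[:,:,::-1]); print(arm.observe()['clock'],p,r.as_euler('xyz'),arm.observe()['wrist_force'],arm.observe()['grip_width'])
E
python3 m4.py 4
```

```text
wrist [  266   267   111   133 12276]
  below top 0 835 [ 0.5595 -0.1102  0.2025] [0.011 0.015 0.003]
  below top 0.006 2616 [ 0.5616 -0.1095  0.1948] [0.024 0.027 0.006]
  below top 0.012 3309 [ 0.5633 -0.1089  0.1889] [0.031 0.035 0.006]
  below top 0.018 723 [ 0.568  -0.1081  0.1842] [0.032 0.035 0.004]
  below top 0.024 2854 [ 0.5687 -0.1077  0.1682] [0.013 0.031 0.026]
  yellow 3868 [[0.544, -0.1313, 0.0945], [0.5613, -0.1091, 0.0982], [0.5757, -0.0912, 0.0996]]
scene [301 178  24  42 382]
  below top 0 42 [ 0.3842 -0.2014  0.0028] [0.076 0.154 0.003]
  below top 0.006 136 [ 0.3797 -0.2113 -0.0028] [0.085 0.159 0.005]
  yellow 173 [[0.5377, -0.1299, 0.0935], [0.5577, -0.1082, 0.0975], [0.5776, -0.0888, 0.101]]
9.4833 [ 0.55537102 -0.11018935  0.1319446 ] [-3.14149061e+00 -1.84486683e-04  2.20433574e-01] [-0.32320722 -0.32746819 -1.1773645 ] 0.03145937684796615
```

View pics/c4.png

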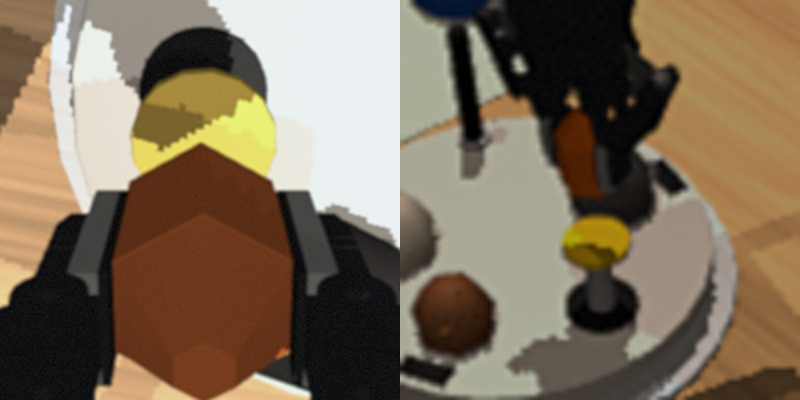

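```bash
sed -i 's/(250,400,200,400)/(240,410,200,470)/' m4.py; python3 - <<'E'
from h import *
c=load("pics/wrist4.npz"); w=cloud(c); z=w[...,2]; m,s,_=blob(mask(c['im'],2,17,130,40),(240,410,200,470)); print(s)
q=m&(z>.2005)&(z<.208); print(q.sum(),w[q].mean(0),np.ptp(w[q],0))
# side-face plane facing camera and cone faces: fit tilt from top facet
P=w[q]; o=P.mean(0); n=np.linalg.svd(P-o)[2][2]; print("top facet normal",n)
ys=mask(c['im'],20,35)&(abs(z-.098)<.006); vv,uu=np.nonzero(ys)
hull=cv2.convexHull(np.c_[uu,vv])[:,0]; p=np.array([ray(c,u,v,.098)[:2] for u,v in hull]); p=p[p[:,0]>.560]
f=least_squares(lambda x:np.hypot(*(p-x).T)-.022,[.556,-.112]); print("stand fit",f.x,abs(f.fun).max(),len(p))
E
```

```text
[  266   267   111   154 13139]
2142 [ 0.55728142 -0.11066441  0.20327036] [0.01430121 0.01628343 0.00551345]
top facet normal [0.20875706 0.04561006 0.97690338]
stand fit [ 0.55493049 -0.11094129] 0.0007465667142648527 13
```

```bash
python3 - <<'E'
from h import *
for f,zb,cx in [("wrist3",0,321),("wrist4",.15,321)]:
    c=load(f"pics/{f}.npz"); w=cloud(c); z=w[...,2]; m,s,_=blob(mask(c['im'],2,17,130,40),(240,410,200,470))
    U=np.arange(640)[None]+np.zeros((480,1)); m=cv2.erode(m.astype(np.uint8),np.ones((5,5)))>0
    for nm,k in [("L",U<cx-4),("R",U>cx+4)]:
        q=m&k&(z<zb+.033)&(z>zb+.004); P=w[q]
        for _ in range(3):
            o=np.median(P,0); n=np.linalg.svd(P-o,full_matrices=False)[2][2]; n*=np.sign(n[0]); e=abs((P-o)@n); P=P[e<.002]
        print(f,nm,len(P),n.round(3),"az",np.degrees(np.arctan2(n[1],n[0])).round(1),"offset to face centre axis",(o-.016*n).round(4))
E
```

```text
wrist3 L 590 [ 0.74   0.673 -0.002] az 42.3 offset to face centre axis [0.5521 0.2227 0.0217]
wrist3 R 578 [ 0.952 -0.305  0.002] az -17.8 offset to face centre axis [0.5525 0.223  0.0219]
wrist4 L 1395 [0.735 0.678 0.004] az 42.7 offset to face centre axis [ 0.555  -0.1107  0.1708]
wrist4 R 1346 [ 0.952 -0.305 -0.005] az -17.7 offset to face centre axis [ 0.5551 -0.1109  0.1714]
```

The crystal hangs vertical, with its axis within about 1 mm of the stand's middle and its underside at 0.150. It needs 52 mm down, with the last part slow.

Call:
drive_tool(plan=[0,0,5,0,0,0,1,0,0,14,0,0,0,1,0,0,24,0,0,0,1,0,0,33,0,0,0,1,0,0,40,0,0,0,1,0,0,44,0,0,0,1,0,0.5,46,0,0,0,1,0,0.5,47.5,0,0,0,1,0,0.5,48.5,0,0,0,1,0,0.5,49.5,0,0,0,1,0,0.5,50,0,0,0,1,0,0.5,50.5,0,0,0,1,0,0.5,51,0,0,0,1,0,0.5,51,0,0,0,1,0,0.5,51,0,0,0,1])

```text
clock: 10.73
tcp_pos: [0.5554, -0.1116, 0.0808]
tool_rot: [3.142, -0.0, 0.22]
wrist_force: [1.0, 0.1, -0.8]
grip_width: 0.0317
gripper_force: 59.5
```

Call:
drive_tool(plan=[0,0,0.4,0,0,0,1,0,0,0.8,0,0,0,1,0,0,0.8,0,0,0,1])

```text
clock: 10.98
tcp_pos: [0.5555, -0.1116, 0.08]
tool_rot: [3.142, -0.0, 0.22]
wrist_force: [1.2, -0.2, -0.6]
grip_width: 0.0315
gripper_force: 59.5
```

Call:
drive_tool(plan=[0,0,0.4,0,0,0,1,0,0,0.8,0,0,0,1,0,0,0.8,0,0,0,1])

```text
clock: 11.23
tcp_pos: [0.5557, -0.1116, 0.08]
tool_rot: [3.141, -0.001, 0.22]
wrist_force: [-3.0, 1.8, 7.1]
grip_width: 0.0311
gripper_force: 60.3
```

```bash
python3 m4.py 5; python3 - <<'E'
from h import *
c=load("pics/wrist5.npz"); w=cloud(c); z=w[...,2]; m,s,_=blob(mask(c['im'],2,17,130,40),(240,410,200,470))
q=m&(z>.145); print("top z",np.percentile(z[m],[95,98,99.5]))
E
```

```text
wrist [  266   266   111   154 13130]
  below top 0 1332 [ 0.5576 -0.112   0.1513] [0.014 0.014 0.003]
  below top 0.006 2565 [ 0.5617 -0.1108  0.1434] [0.022 0.027 0.006]
  below top 0.012 3261 [ 0.5635 -0.1101  0.1373] [0.03  0.035 0.006]
  below top 0.018 936 [ 0.5671 -0.11    0.133 ] [0.031 0.035 0.004]
  below top 0.024 2911 [ 0.569  -0.1091  0.1167] [0.013 0.031 0.026]
  yellow 1625 [[0.559, -0.1273, 0.0932], [0.5717, -0.1056, 0.098], [0.5763, -0.0912, 0.0995]]
scene [298 172  27  48 439]
  below top 0 83 [ 0.3785 -0.2184  0.0019] [0.065 0.17  0.003]
  below top 0.006 94 [ 0.3766 -0.2272 -0.0034] [0.079 0.192 0.006]
  yellow 40 [[0.5462, -0.1185, 0.093], [0.5675, -0.0944, 0.0966], [0.5776, -0.0888, 0.0995]]
11.3333 [ 0.55567162 -0.11161803  0.07993193] [ 3.14135940e+00 -8.02207724e-04  2.19552813e-01] [-2.33373318  2.64840849  7.18238203] 0.030974089398303727
top z [nan nan nan]
```

Contact at 7 N, right at the expected height. Relieve slightly, open, check that it stands, then rise.

Call:
drive_tool(plan=[0,0,-0.5,0,0,0,1,0,0,-0.5,0,0,0,1,0,0,-0.5,0,0,0,0,0,0,-0.5,0,0,0,-0.4,0,0,-0.5,0,0,0,-1,0,0,-0.5,0,0,0,-1,0,0,-0.5,0,0,0,-1,0,0,-0.5,0,0,0,-1,0,0,-0.5,0,0,0,-1,0,0,-0.5,0,0,0,-1])

```text
clock: 12.17
tcp_pos: [0.5554, -0.1116, 0.0796]
tool_rot: [-3.142, 0.0, 0.22]
wrist_force: [-0.4, -0.1, 0.2]
grip_width: 0.0852
gripper_force: 0.0
```

Call:
drive_tool(plan=[0,0,-4,0,0,0,-1,0,0,-12,0,0,0,-1,0,0,-25,0,0,0,-1,0,0,-45,0,0,0,-1,0,0,-70,0,0,0,-1,0,0,-95,0,0,0,-1,0,0,-115,0,0,0,-1,0,0,-125,0,0,0,-1,0,0,-130,0,0,0,-1,0,0,-130,0,0,0,-1,0,0,-130,0,0,0,-1,0,0,-130,0,0,0,-1])

```text
clock: 13.17
tcp_pos: [0.555, -0.1116, 0.2082]
tool_rot: [-3.141, 0.002, 0.22]
wrist_force: [0.2, -0.6, -0.5]
grip_width: 0.0853
gripper_force: 0.0
```

```bash
python3 m4.py 6; python3 - <<'E'
from h import *
c=load("pics/wrist6.npz"); w=cloud(c); z=w[...,2]; m,s,_=blob(mask(c['im'],2,17,130,40),(200,440,150,470))
m2=cv2.erode(m.astype(np.uint8),np.ones((3,3)))>0; U=np.arange(640)[None]+np.zeros((480,1)); print(s)
cx=s[0]+s[2]/2
for k in (U<cx-3,U>cx+3):
    P=w[m2&k&(z<.13)&(z>.102)]
    for _ in range(3):
        o=np.median(P,0); n=np.linalg.svd(P-o,full_matrices=False)[2][2]; n*=np.sign(n[0]); P=P[abs((P-o)@n)<.002]
    print(len(P),n.round(3),(o-.016*n).round(4))
ys=mask(c['im'],20,35)&(abs(z-.098)<.006); vv,uu=np.nonzero(ys)
hull=cv2.convexHull(np.c_[uu,vv])[:,0]; p=np.array([ray(c,u,v,.098)[:2] for u,v in hull]); p=p[p[:,0]>.560]
f=least_squares(lambda x:np.hypot(*(p-x).T)-.022,[.556,-.112]); print("stand fit",f.x,abs(f.fun).max(),len(p))
E
```

```text
wrist [ 294  200   55   68 2900]
  below top 0 314 [ 0.5561 -0.112   0.1512] [0.014 0.014 0.003]
  below top 0.006 707 [ 0.5584 -0.1117  0.1433] [0.026 0.026 0.006]
  below top 0.012 844 [ 0.5601 -0.111   0.1374] [0.034 0.033 0.006]
  below top 0.018 163 [ 0.5658 -0.1077  0.1332] [0.034 0.033 0.004]
  below top 0.024 417 [ 0.569  -0.1087  0.1164] [0.013 0.03  0.026]
  yellow 657 [[0.5417, -0.1316, 0.0938], [0.5687, -0.1021, 0.0981], [0.576, -0.0908, 0.1]]
scene [260 150  65  70 928]
  below top 0 124 [ 0.3885 -0.2823  0.0027] [0.131 0.322 0.003]
  below top 0.006 312 [ 0.3826 -0.284  -0.0028] [0.138 0.344 0.005]
  yellow 55 [[0.536, -0.1212, 0.0932], [0.563, -0.0958, 0.0979], [0.5793, -0.087, 0.1023]]
13.2667 [ 0.55501584 -0.11151814  0.20827305] [-3.14073226e+00  1.66675453e-03  2.19539843e-01] [ 0.21442275 -0.45226876  0.08134868] 0.08536337571805752
[ 294  198   55   70 2910]
184 [ 0.737  0.675 -0.002] [ 0.555  -0.112   0.1179]
158 [ 0.954 -0.299  0.   ] [ 0.5555 -0.1121  0.1188]
stand fit [ 0.55459412 -0.11109522] 0.0008309751466050799 13
```

View pics/c6.png

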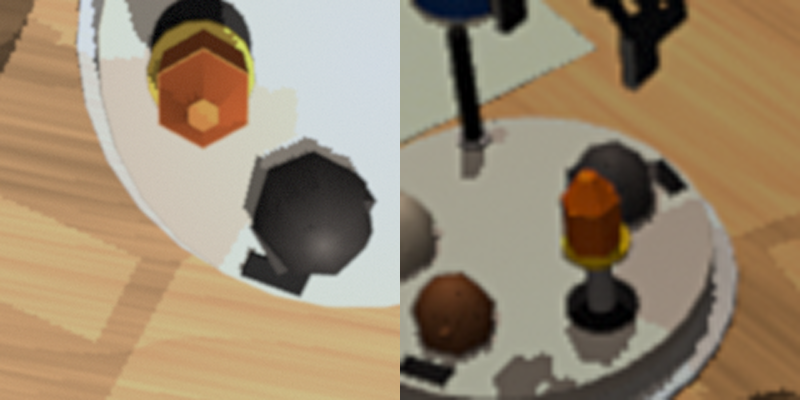

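The picture shows the orange crystal upright on the yellow disc, within about 1 mm of its middle. Next, refine the axis geometry and go to the post.

```bash
cat > ax.py <<'E'
from h import *
def solve(S,P,D=np.array([.5629,-.1967])):
    # axis o and stand angle a; S stand, P post, D disc centre
    def f(x):
        o=x[:2]; a=x[2]; b=a+np.radians(150)
        return np.r_[o+.085*np.array([np.cos(a),np.sin(a)])-S, o+.115*np.array([np.cos(b),np.sin(b)])-P,(o-D)*.5]
    s=least_squares(f,[*D,1.65]); return s.x,s.fun
E
python3 - <<'E'
from ax import *; from g import *
x,r=solve(np.array([.5555,-.1117]),np.array([.5145,-.301])); print(x,np.degrees(x[2]),r.round(4))
d=np.array([.747,-.2004])-x[:2]; print("pointer",np.hypot(*d),np.degrees(np.arctan2(d[1],d[0])))
to(.514,-.301,.208,.22)
E
```

```text
[ 0.56298114 -0.19655537  1.65943007] 95.0783392584005 [-0.     -0.0002  0.      0.0002  0.      0.0001]
pointer 0.1840590211357831 -1.1968816116311378
shift [-81.3 176.    0.4] rot [-0.04  0.09 -0.03]
```

Call:
drive_tool(plan=[-6,12,0,0,0,0,-1,-16,34,0,0,0,0,-1,-28,60,0,0,0,0,-1,-41,88,0,0,0,0,-1,-54,116,0,0,0,0,-1,-66,142,0,0,0,0,-1,-75,162,0,0,0,0,-1,-80,173,0,0,0,0,-1,-81,176,0,0,0,0,-1,-81,176,0,0,0,0,-1,-81,176,0,0,0,0,-1])

```text
clock: 14.18
tcp_pos: [0.5148, -0.3004, 0.2095]
tool_rot: [-3.141, 0.0, 0.22]
wrist_force: [1.4, 0.5, -0.8]
grip_width: 0.0853
gripper_force: 0.0
```

```bash
python3 - <<'E'
from g import *; from h import *
i=arm.camera_info("wrist"); p,r=tf(); im,d=arm.grab_frame("wrist"); np.savez("pics/w7.npz",im=im,d=d,**{k:np.array(v) for k,v in i.items()})
c=load("pics/w7.npz"); w=cloud(c); z=w[...,2]
k=(np.hypot(w[...,0]-.514,w[...,1]+.301)<.03)&(z>.05)&(z<.145); k=cv2.morphologyEx(k.astype(np.uint8),cv2.MORPH_OPEN,np.ones((3,3)))>0
q=k&(z>.131); print("top",q.sum(),w[q].mean(0),np.ptp(w[q],0)); 
ct=max(cv2.findContours(q.astype(np.uint8),0,cv2.CHAIN_APPROX_NONE)[0],key=len)[:,0]
P=np.array([ray(c,u,v,.135)[:2] for u,v in ct]); print("circ",circ(P),cv2.minEnclosingCircle(P.astype(np.float32)))
for lo in (.06,.08,.1,.12):
    q=k&(z>lo)&(z<lo+.01); print(lo,q.sum(),w[q].mean(0).round(4))
print(p,r.as_euler('xyz')); cv2.imwrite("pics/w7.png",im[:,:,::-1]); print(arm.observe()['clock'])
E
```

```text
top 554 [ 0.51592075 -0.30070429  0.13487374] [0.01520048 0.01534487 0.00585377]
circ (array([ 0.51590967, -0.30069944]), np.float64(0.007659362780916023)) ((0.5159568786621094, -0.30061566829681396), 0.008203159086406231)
0.06 52 [ 0.5212 -0.2994  0.0652]
0.08 68 [ 0.5212 -0.2995  0.0849]
0.1 80 [ 0.5212 -0.2995  0.1051]
0.12 99 [ 0.5211 -0.2994  0.1251]
[ 0.5148284  -0.30037729  0.20947036] [-3.14117279e+00  5.06086023e-05  2.19780411e-01]
14.2333
```

View pics/w7.png

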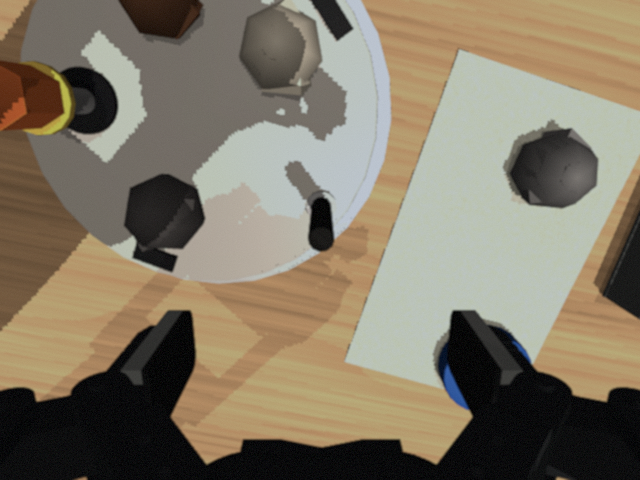

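The post top sits at (321,238), i.e. (0.516, −0.3007), right under the tool. I'll go down 138 mm and close.

Call:
drive_tool(plan=[1,0,8,0,0,0,-1,1,0,24,0,0,0,-1,1,0,45,0,0,0,-1,1,0,68,0,0,0,-1,1,0,90,0,0,0,-1,1,0,108,0,0,0,-1,1,0,122,0,0,0,-1,1,0,131,0,0,0,-1,1,0,136,0,0,0,-1,1,0,138,0,0,0,-1,1,0,138,0,0,0,-1,1,0,138,0,0,0,-0.3,1,0,138,0,0,0,0.2,1,0,138,0,0,0,0.5,1,0,138,0,0,0,1,1,0,138,0,0,0,1,1,0,138,0,0,0,1,1,0,138,0,0,0,1,1,0,138,0,0,0,1,1,0,138,0,0,0,1])

```text
clock: 15.9
tcp_pos: [0.5157, -0.3003, 0.072]
tool_rot: [-3.141, -0.0, 0.22]
wrist_force: [-2.0, 6.3, 5.2]
grip_width: 0.0147
gripper_force: 58.5
```

Call:
drive_tool(plan=[0,0,0,0,0,0,1,0,0,0,0,0,0,1])

```text
clock: 16.07
tcp_pos: [0.5157, -0.3003, 0.072]
tool_rot: [-3.141, -0.0, 0.22]
wrist_force: [-0.9, 6.3, 4.6]
grip_width: 0.0146
gripper_force: 58.5
```

```bash
python3 - <<'E'
from ax import *; from g import *
x,r=solve(np.array([.5553,-.1117]),np.array([.5158,-.3005])); print(x,np.degrees(x[2]),r.round(4))
d=np.array([.747,-.2004])-x[:2]; tp=np.arctan2(d[1],d[0]); print("ptr",np.degrees(tp),np.hypot(*d))
p,R0=tf(); o=x[:2]; print(p,arm.observe()['grip_width'],arm.observe()['clock'],"post r, ang",np.hypot(*(p[:2]-o)),np.degrees(np.arctan2(*(p[:2]-o)[::-1])))
A0=np.arctan2(*(p[:2]-o)[::-1]); turn=x[2]-tp; print("turn",np.degrees(turn))
for s in np.r_[np.arange(0,90,4),90,92,turn*57.2958]:
    g=o+.115*np.array([np.cos(A0-np.radians(s)),np.sin(A0-np.radians(s))]); dd=R0.inv().apply([*(g-p[:2]),0])*1000; print(round(s,1),dd[:2].round(0).tolist(),g.round(4),end=' ; ')
E
```

```text
[ 0.56340871 -0.19616016  1.66639123] 95.47718455510056 [-0.      0.0002 -0.0001 -0.0003  0.0003  0.0003]
ptr -1.3229472313703197 0.18364024562947656
[ 0.5157216  -0.30028835  0.07198841] 0.014612441871682083 16.0667 post r, ang 0.11452833615811323 -114.60613698574689
turn 96.80013178647089
0.0 [-0.0, 0.0] [ 0.5155 -0.3007] ; 4.0 [-7.0, -5.0] [ 0.5083 -0.2971] ; 8.0 [-12.0, -10.0] [ 0.5014 -0.293 ] ; 12.0 [-18.0, -16.0] [ 0.4948 -0.2885] ; 16.0 [-23.0, -22.0] [ 0.4886 -0.2835] ; 20.0 [-27.0, -29.0] [ 0.4827 -0.278 ] ; 24.0 [-32.0, -36.0] [ 0.4771 -0.2722] ; 28.0 [-35.0, -43.0] [ 0.472 -0.266] ; 32.0 [-38.0, -50.0] [ 0.4674 -0.2595] ; 36.0 [-41.0, -58.0] [ 0.4632 -0.2526] ; 40.0 [-43.0, -66.0] [ 0.4595 -0.2455] ; 44.0 [-44.0, -74.0] [ 0.4563 -0.2381] ; 48.0 [-45.0, -82.0] [ 0.4537 -0.2305] ; 52.0 [-46.0, -90.0] [ 0.4515 -0.2228] ; 56.0 [-46.0, -98.0] [ 0.45   -0.2149] ; 60.0 [-45.0, -106.0] [ 0.4489 -0.207 ] ; 64.0 [-44.0, -114.0] [ 0.4484 -0.199 ] ; 68.0 [-42.0, -121.0] [ 0.4485 -0.1909] ; 72.0 [-39.0, -129.0] [ 0.4492 -0.1829] ; 76.0 [-36.0, -137.0] [ 0.4504 -0.175 ] ; 80.0 [-33.0, -144.0] [ 0.4521 -0.1672] ; 84.0 [-29.0, -151.0] [ 0.4544 -0.1595] ; 88.0 [-25.0, -158.0] [ 0.4572 -0.152 ] ; 90.0 [-22.0, -161.0] [ 0.4589 -0.1483] ; 92.0 [-20.0, -164.0] [ 0.4606 -0.1447] ; 96.8 [-13.0, -171.0] [ 0.4653 -0.1362] ;
```

Post gripped (14.6 mm opening, 58 N). One table of the arc for a smooth schedule:

```bash
python3 - <<'E'
import numpy as np
o=np.array([.5634,-.1962]);p=np.array([.5157,-.3003]);A=np.arctan2(*(p-o)[::-1]);yaw=.22
c,s=np.cos(yaw),np.sin(yaw)
def f(t):
    g=o+.1147*np.array([np.cos(A-np.radians(t)),np.sin(A-np.radians(t))])-p; return np.array([c*g[0]+s*g[1],s*g[0]-c*g[1]])*1000
T1=[.5,1.5,3,5,7.5,10,12.5,15,17.5,20,22.5,25,27.5,30,32.5,35,37.5,40,42.5,45]
T2=[47.5,50,52.5,55,57.5,60,62.5,65,67.5,70,72.5,75,77.5,80,82.5,85,87,89,90.5,91]
b=np.zeros(2)
for T in(T1,T2):
    print([f"{v[0]:.1f} {v[1]:.1f}" for v in (f(t)-b for t in T)]); b=f(T[-1])
E
```

```text
['-0.9 -0.5', '-2.5 -1.7', '-4.8 -3.6', '-7.8 -6.2', '-11.4 -9.7', '-14.9 -13.3', '-18.2 -17.0', '-21.4 -20.9', '-24.4 -24.9', '-27.2 -29.1', '-29.8 -33.4', '-32.2 -37.7', '-34.4 -42.2', '-36.5 -46.8', '-38.3 -51.4', '-40.0 -56.2', '-41.4 -61.0', '-42.6 -65.8', '-43.6 -70.7', '-44.4 -75.7']
['-0.6 -5.0', '-0.9 -10.0', '-1.1 -15.0', '-1.0 -20.0', '-0.7 -25.0', '-0.1 -29.9', '0.6 -34.9', '1.5 -39.8', '2.7 -44.7', '4.1 -49.5', '5.7 -54.2', '7.5 -58.9', '9.5 -63.5', '11.6 -68.0', '14.0 -72.4', '16.6 -76.7', '18.8 -80.0', '21.1 -83.3', '22.9 -85.7', '23.5 -86.5']
```

Call:
drive_tool(plan=[-1,-0.5,0,0,0,0,1,-2.5,-1.7,0,0,0,0,1,-4.8,-3.6,0,0,0,0,1,-7.8,-6.2,0,0,0,0,1,-11.4,-9.7,0,0,0,0,1,-14.9,-13.3,0,0,0,0,1,-18.2,-17,0,0,0,0,1,-21.4,-20.9,0,0,0,0,1,-24.4,-24.9,0,0,0,0,1,-27.2,-29.1,0,0,0,0,1,-29.8,-33.4,0,0,0,0,1,-32.2,-37.7,0,0,0,0,1,-34.4,-42.2,0,0,0,0,1,-36.5,-46.8,0,0,0,0,1,-38.3,-51.4,0,0,0,0,1,-40,-56.2,0,0,0,0,1,-41.4,-61,0,0,0,0,1,-42.6,-65.8,0,0,0,0,1,-43.6,-70.7,0,0,0,0,1,-44.4,-75.7,0,0,0,0,1])

```text
clock: 17.73
tcp_pos: [0.4555, -0.2366, 0.0719]
tool_rot: [3.141, 0.0, 0.219]
wrist_force: [1.6, -2.5, 6.0]
grip_width: 0.0147
gripper_force: 58.7
```

Call:
drive_tool(plan=[-0.6,-5,0,0,0,0,1,-0.9,-10,0,0,0,0,1,-1.1,-15,0,0,0,0,1,-1,-20,0,0,0,0,1,-0.7,-25,0,0,0,0,1,0,-30,0,0,0,0,1,0.6,-35,0,0,0,0,1,1.5,-40,0,0,0,0,1,2.7,-44.7,0,0,0,0,1,4,-49.5,0,0,0,0,1,5.7,-54,0,0,0,0,1,7.5,-59,0,0,0,0,1,9.5,-63.5,0,0,0,0,1,11.6,-68,0,0,0,0,1,14,-72.4,0,0,0,0,1,16.6,-76.7,0,0,0,0,1,18.8,-80,0,0,0,0,1,21,-83.3,0,0,0,0,1,23,-85.7,0,0,0,0,1,23.5,-86.5,0,0,0,0,1])

```text
clock: 19.4
tcp_pos: [0.4589, -0.1466, 0.0719]
tool_rot: [-3.141, 0.002, 0.22]
wrist_force: [-9.9, 2.1, 12.8]
grip_width: 0.0144
gripper_force: 59.6
```

Call:
drive_tool(plan=[0,0,0,0,0,0,1,0,0,0,0,0,0,1])

```text
clock: 19.57
tcp_pos: [0.4588, -0.1468, 0.0719]
tool_rot: [-3.141, 0.002, 0.22]
wrist_force: [-9.6, 1.9, 11.8]
grip_width: 0.0147
gripper_force: 59.6
```

```bash
cat > m8.py <<'E'
import sys; from g import *; from h import *
o=np.array([.5634,-.1962]); tag=sys.argv[1]
for n in ["wrist","top","scene"]:
    i=arm.camera_info(n); im,d=arm.grab_frame(n); np.savez(f"pics/{n}{tag}.npz",im=im,d=d,**{k:np.array(v) for k,v in i.items()}); cv2.imwrite(f"pics/{n}{tag}.png",im[:,:,::-1])
    c=load(f"pics/{n}{tag}.npz"); w=cloud(c); z=w[...,2]; H=np.hypot(w[...,0]-o[0],w[...,1]-o[1])
    y=mask(im,20,36)&(H<.12)&(z>.085)&(z<.106); q=mask(im,2,17,130,40)&(H<.12)&(z>.1)&(z<.16); r=mask(im,172,2)&(H>.12)&(H<.22)&(z<.06); rt=r&(z>.04)
    for nm,m in (("yel",y),("org",q),("red",r),("redtop",rt)):
        if m.sum()>3: g=w[m]; print(n,nm,m.sum(),g.mean(0).round(4),"bbox",np.percentile(g,[2,98],axis=0).round(4).tolist())
s=arm.observe(); p=s['tcp_pos']; print(s['clock'],p,s['wrist_force'],s['grip_width'],"post r",np.hypot(*(p[:2]-o)),"stand ang by post",np.degrees(np.arctan2(*(p[:2]-o)[::-1]))-150)
E
python3 m8.py 8
```

```text
top yel 24 [ 0.6297 -0.1833  0.0979] bbox [[0.624, -0.2003, 0.0925], [0.64, -0.1687, 0.1035]]
top org 119 [ 0.6385 -0.186   0.1352] bbox [[0.6279, -0.1998, 0.1023], [0.6533, -0.1725, 0.1539]]
top red 22 [ 0.7227 -0.1986  0.0144] bbox [[0.7116, -0.2044, 0.0062], [0.7424, -0.1922, 0.0479]]
scene yel 63 [ 0.6555 -0.1762  0.0984] bbox [[0.6317, -0.1964, 0.0955], [0.6702, -0.1649, 0.1034]]
scene org 278 [ 0.6359 -0.1791  0.13  ] bbox [[0.4733, -0.1945, 0.1018], [0.6653, -0.1633, 0.154]]
scene red 144 [ 0.7338 -0.1963  0.0178] bbox [[0.7091, -0.2107, 0.0049], [0.7571, -0.1843, 0.0499]]
scene redtop 27 [ 0.7514 -0.197   0.048 ] bbox [[0.7463, -0.2091, 0.044], [0.7562, -0.1884, 0.0516]]
19.7167 [ 0.45879803 -0.14683355  0.0718775 ] [-9.97351048  2.62008266 11.41565383] 0.014409183726858652 post r 0.11566598090179349 stand ang by post 4.735235003916614
```

The carousel has turned about 91°: the stand is at roughly +5° and the pointer at −1.2°. About 6° remains.

Call:
drive_tool(plan=[0.6,-0.9,0,0,0,0,1,1.7,-2.2,0,0,0,0,1,3,-3.8,0,0,0,0,1,4.5,-5.4,0,0,0,0,1,5.8,-6.9,0,0,0,0,1,6.8,-7.9,0,0,0,0,1,7.5,-8.6,0,0,0,0,1,7.5,-8.6,0,0,0,0,1,7.5,-8.6,0,0,0,0,1,7.5,-8.6,0,0,0,0,1,7.5,-8.6,0,0,0,0,1,7.5,-8.6,0,0,0,0,1])

```text
clock: 20.72
tcp_pos: [0.4642, -0.1367, 0.0719]
tool_rot: [-3.141, 0.002, 0.22]
wrist_force: [-9.5, 4.3, 13.0]
grip_width: 0.0145
gripper_force: 59.6
```

```bash
python3 m8.py 9; python3 - <<'E'
import cv2,numpy as np
a=cv2.imread("pics/scene9.png")[150:310,150:350]; b=cv2.imread("pics/top9.png")[170:300,320:450]
cv2.imwrite("pics/c9.png",np.hstack([cv2.resize(a,(450,360),interpolation=2),cv2.resize(b,(350,360),interpolation=2)]))
E
```

```text
top yel 26 [ 0.6323 -0.1896  0.0981] bbox [[0.6243, -0.2097, 0.091], [0.6444, -0.1759, 0.1043]]
top org 114 [ 0.6384 -0.1939  0.1356] bbox [[0.6286, -0.2079, 0.1025], [0.6521, -0.1804, 0.1529]]
top red 15 [ 0.7224 -0.1964  0.015 ] bbox [[0.7101, -0.203, 0.0062], [0.739, -0.191, 0.0404]]
scene yel 61 [ 0.656  -0.1854  0.098 ] bbox [[0.6332, -0.2086, 0.0929], [0.67, -0.1747, 0.1023]]
scene org 272 [ 0.6403 -0.1868  0.1293] bbox [[0.4788, -0.2023, 0.1022], [0.6652, -0.1566, 0.1533]]
scene red 145 [ 0.7339 -0.1962  0.0178] bbox [[0.7097, -0.2104, 0.0046], [0.7571, -0.1832, 0.0506]]
scene redtop 27 [ 0.7513 -0.1972  0.0478] bbox [[0.7463, -0.2079, 0.0432], [0.7566, -0.1894, 0.0521]]
20.8667 [ 0.46417388 -0.13668765  0.07187273] [-9.97240613  3.98868253 13.68238766] 0.01477351247359412 post r 0.11570454726187286 stand ang by post -0.9538538998428692
```

View pics/c9.png

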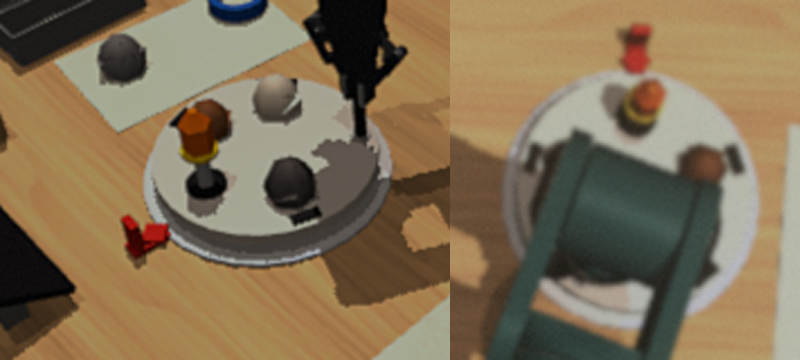

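The crystal stands upright on the yellow stand, directly in line with the red pointer and within about 2 mm, and the gripper still holds the post. Handing in.

```bash
python3 -c "
from bench import arm
s=arm.observe();print(s['clock'],s['gripper_force'],abs(s['dq']).max());print(arm.finish_job())"
```

```text
20.8667 59.58844542503357 0.0017728319628016523
the job is handed in; nothing more can be done
None
```

The job is handed in (no verdict came back): the orange crystal stands upright on the yellow stand about 1 mm from its middle, and the carousel is turned so the stand faces the red pointer within about 2 mm, at rest with the post still gripped at about 60 N; it took 20.9 s.

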